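# Swap the dishes, dust the balance and weigh in the turned parts

## Robot

A 6-joint arm with a two-finger parallel gripper is mounted at the origin on the work surface. World frame = base frame: x ahead of the robot, y to its left, z up, the work surface at z = 0. Lengths are in mm, angles in rad, forces in N, time in s.
With the tool pointing down it reaches from about 350 to 975 mm from the base axis. Payload 7.1 kg.
Tool frame: the origin (TCP) lies on the front face of the gripper's body, between the roots of the fingers; the fingertips stand 80 mm ahead of it and the grasp point (between the pads) lies 61 mm ahead of it (env.tips_ahead is the distance from the TCP to the fingertips, in mm); z points along the fingers, y is the line along which they close (so a half turn about z gives the same grasp; the last joint's range is limited). The gripper opens to 88 mm and grips with 3 to 60 N. Pads are 20 mm wide; open, the fingers measure 115 mm over their backs; the gripper's body (75 mm by 178 mm) begins 61 mm behind the grasp point.
Start: joints at [1.173, 0.423, 1.63, -0, 1.089, -0.019], TCP at [231.097, 580.689, 302.675] pointing down, gripper open.
Joint ranges: [-3, 3], [-0.9, 2.11], [0.09, 2.58], [-1.31, 4.45], [0.11, 2.69], [-2.54, 2.54]. Speed limits (rad/s): [2.39, 2.39, 3.01, 3.14, 3.14, 3.14].

## Interface

Orientations are given as a unit quaternion [x, y, z, w].
In Python, from station import env, set_gripper, viewer, workorder gives the robot as it stands. Calls block until the motion is done:
- env.reach(position, orientation): joint-space move of the TCP to a pose.
- env.move_l(position, rot=None, rate=150, f_stop=None): straight line of the TCP; rot=None keeps the orientation; rate is the mean speed in mm/s. With f_stop (N) it stops when the force on the tool has changed by that much, and returns True; else False.
- env.move_joints(angles): joint-space move.
- set_gripper(opening): finger opening in mm; the grip force is fixed at half the most; returns when the fingers have stopped.
- env.hold(seconds).
- env.ik(position, orientation): joint angles nearest the present ones, or None.
- env.read_state(): the state.
- viewer.camera(name): name is "scene" or "top" or "wrist"; returns the picture (420x560x3 uint8, blue, green, red); there is no depth.
- viewer.camera_params(name): a dict with "fx", "fy", "cx", "cy" (pixels), "pose" (4x4, takes a point from camera to world coordinates); the wrist camera has in their place "tool_from_camera" (4x4, takes a point from camera to tool coordinates, whose origin is the TCP and whose axes are the flange's). Camera axes: x right, y up, looking along -z (the intrinsics and any distortion apply to the point x, -y, -z); pixel columns grow to the right and rows downward; lengths in mm; the calibration is good to about 2 mm. A picture is of the moment at which its call begins: read the wrist's pose just before it. camera_params takes no time and is no camera call.
A pose or a line that the arm cannot do raises env.IKError and nothing moves.
- workorder.sign_off(): hands the job in; it is judged then, once.
The state is a dict: "time_s": time; "qpos": joint angles; "dq": joint speeds; "tau": joint torques, N m; "tool_pos": TCP position; "orientation": TCP orientation; "force": force on the tool from outside, world axes, zero at the start; "wrist_torque": the same for the moment, N m; "width": finger opening in mm; "grip_force": force on a finger pad.
Only numpy, scipy, OpenCV 4.12 (cv2) and the standard library are available. Lean on these libraries where they do the work, as an engineer would, in place of code of your own. Each camera call takes 0.05 s, during which the arm holds its last target. There are 200 camera calls.

## Task

The blue and the red dish stand on each other's coloured mats: swap them so that each stands wholly on the mat of its own colour. Blow the balance clean by pressing the red nozzle cap of the air-duster can fully down and letting it spring back; then weigh the turned parts that are there in turn, smallest first: set each gently upright in the middle of the pan, let go until the pan has settled (never push the pan down to its stop), and then put it in the blue dish. Leave the other things on the bench alone.

Things in the scene. Friction and masses are not known exactly. Their poses are not given: they have to be found in the camera images.
- part_small: loose turned flanged part, brass-yellow, total height 50 mm: round flange 40 mm diameter and 8 mm thick at the bottom, round stem 24 mm diameter above it; about 160 g; origin: centre of the underside, z along the stem; may be absent (None)
- part_medium: loose turned flanged part, pale aluminium, total height 60 mm: round flange 40 mm diameter and 8 mm thick at the bottom, round stem 24 mm diameter above it; about 200 g; origin: centre of the underside, z along the stem; may be absent (None)
- part_large: loose turned flanged part, dark steel, total height 70 mm: round flange 40 mm diameter and 8 mm thick at the bottom, round stem 24 mm diameter above it; about 280 g; origin: centre of the underside, z along the stem; may be absent (None)
- dish_blue: loose round blue plastic dish, 120 mm diameter, 20 mm high, wall 3 mm, floor 5 mm thick, with a round centre post to carry it by, 20 mm diameter, its top 70 mm above the dish's underside; 250 g; origin: centre of the underside, z up the post
- mat_blue: fixed round blue mat, 150 mm diameter, 3 mm thick, on the bench: the blue dish's proper place; origin: centre of its underside (bench level)
- dish_red: loose round red plastic dish, 120 mm diameter, 20 mm high, wall 3 mm, floor 5 mm thick, with a round centre post to carry it by, 20 mm diameter, its top 70 mm above the dish's underside; 250 g; origin: centre of the underside, z up the post
- mat_red: fixed round red mat, 150 mm diameter, 3 mm thick, on the bench: the red dish's proper place; origin: centre of its underside (bench level)
- pan_center (a point): centre of the upper face of the balance's round aluminium pan, 100 mm diameter, 66 mm above the bench when empty, marked with a thin black circle 48 mm in diameter; it moves with the pan
- pan (a joint): how far the sprung pan has sunk, m: 0 empty, 0.014 at its bottom stop; 700 N/m beyond a first 0.6 N, so a part sinks it 1 to 4 mm
- scale: fixed white balance housing, 150 x 150 mm, 44 mm high, carrying the pan centred on top; black display on its -x face; origin: centre of the underside
- can: fixed yellow air-duster can, 62 mm diameter, in a dark steel foot 85 mm square and 12 mm high, beside the balance; origin: centre of the underside
- cap_top (a point): centre of the upper face of the can's red nozzle cap, 30 mm diameter, 168 mm above the bench when up; it moves with the cap
- cap (a joint): how far the sprung nozzle cap is pressed, m: 0 up, 0.006 fully down; about 1.2 N starts it and 6.5 N presses it fully; it springs back by itself
- tape: bystander: blue tape measure, 56 x 56 x 28 mm; origin: centre of the underside
- vblock: bystander: steel V-block, 60 x 50 x 42 mm; origin: centre of the underside
- driver: bystander: screwdriver with a blue handle, 180 mm long, lying along its own x; origin under its middle
- spanner: bystander: steel spanner, 160 mm long, lying along its own x; origin under its middle
- oil: bystander: amber bottle with a black cap, 48 mm diameter, 110 mm high; origin: centre of the underside
- collar: bystander: steel collar, 48 mm outside diameter, 16 mm high, lying flat; origin: centre of the underside
Not all that is in view belongs to the job. Leave any orange or turquoise look-alike of the part_medium alone. Several things have the shape of the dish_blue; the one meant has the colours described above.

How it is judged:
By the outcome, as a careful person would: the job done as asked, in the order asked, and still so for the second after the job is handed in, with the robot touching nothing.
Of part_small, part_medium, part_large only 2 to 3 are there at a start; the rules pass over those that are not, and their reading is None.
At some moment in a run one of part_small, part_medium, part_large, dish_red may be knocked a few centimetres aside while the robot is not near it.
It also fails if it takes over 210 s, if anything falls off the work surface, if the arm or the gripper's body presses on something with over 40 N, if the wrist force passes 120 N, or if a joint passes its speed limit or range.

## Working session

There is one attempt and no reset: what is moved stays moved. The work goes in short steps, each a Python script; the robot and the scene stay as the last script left them, time stands still between calls to the robot, and variables do not carry over. Pictures are saved under pics/ and viewed, at most 14 in all, crops included, and the job is handed in when it is done.

```bash
ls; mkdir -p pics; python3 - <<'E'
from station import env,viewer
import cv2
for n in("scene","top"):
    cv2.imwrite(f"pics/{n}0.png",cv2.resize(viewer.camera(n),(800,600),interpolation=cv2.INTER_CUBIC))
    p=viewer.camera_params(n);print({k:(v.round(3).tolist() if hasattr(v,'round') and k=='pose' else v) for k,v in p.items()})
p=viewer.camera_params("wrist");print(p)
s=env.read_state();print(s["time_s"],s["orientation"],s["width"],s["force"])
E
```

```text
pics
{'fx': 478.55858479761366, 'fy': 478.55858479761366, 'cx': 277.01210906079035, 'cy': 206.15063363202754, 'pose': [[0.368, -0.569, 0.735, 1410.294], [0.93, 0.212, -0.301, -414.742], [0.016, 0.794, 0.607, 847.411], [0.0, 0.0, 0.0, 1.0]]}
{'fx': 426.6034966247662, 'fy': 426.6034966247662, 'cx': 283.5915137531253, 'cy': 209.61784868712442, 'pose': [[0.026, 0.996, -0.086, 405.484], [-1.0, 0.025, -0.013, -59.249], [-0.011, 0.086, 0.996, 1364.019], [0.0, 0.0, 0.0, 1.0]]}
{'fx': 292.5037399169814, 'fy': 292.5037399169814, 'cx': 275.4017085857042, 'cy': 209.92047827893674, 'tool_from_camera': array([[ 5.55880957e-04,  9.53089392e-01,  3.02688456e-01,
         8.40005289e+01],
       [ 9.99999845e-01, -5.34721279e-04, -1.52776532e-04,
         8.89432310e-01],
       [ 1.62442664e-05,  3.02688494e-01, -9.53089542e-01,
        -8.15358057e+01],
       [ 0.00000000e+00,  0.00000000e+00,  0.00000000e+00,
         1.00000000e+00]])}
0.1 [ 1.88259303e-01  9.82119134e-01 -6.50313632e-04 -1.37930442e-04] 87.89647384907755 [ 0.40665851 -0.77341223  0.05288787]
```

View pics/scene0.png

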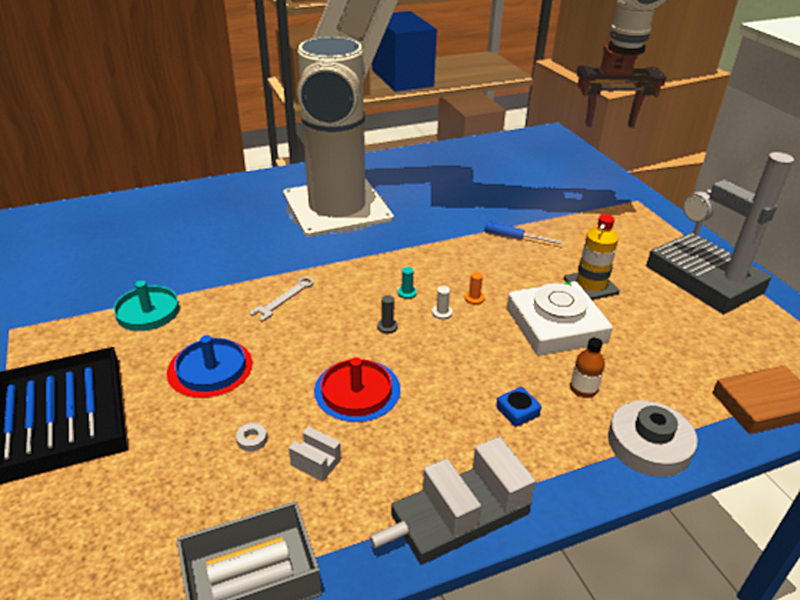

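View pics/top0.png

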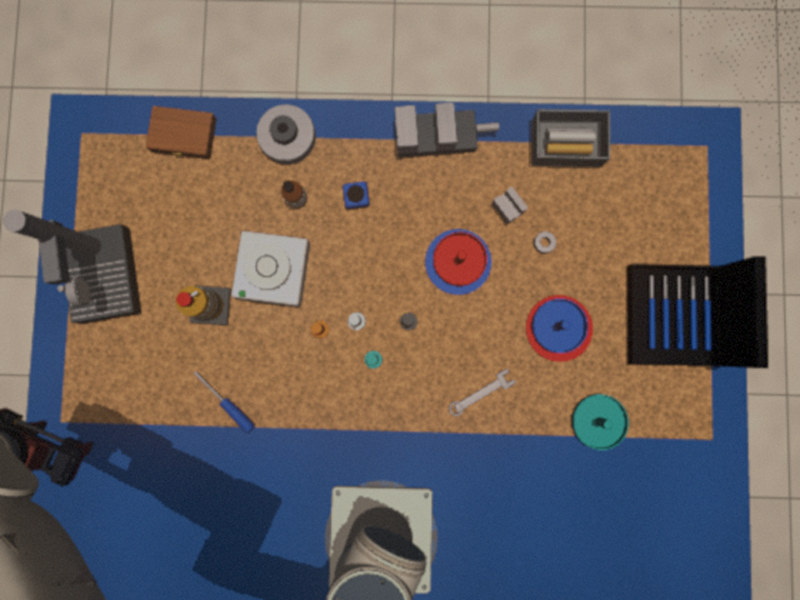

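Candidates (800×600 top picture):
- **Dishes:** blue (558,325) on the red mat, red (458,262) on the blue mat. The teal dish (600,422) is a decoy.
- **Parts:** pale (356,321) is medium and dark (408,321) is large. Turquoise (373,360) and orange (318,328) are look-alikes. I see no brass part.
- **Balance and can:** pan at (267,266), cap at (184,299).

Next I'll work out rough positions and take close wrist views.

```bash
cat > h.py <<'E'
import numpy as np, cv2
from scipy.spatial.transform import Rotation as R
from station import env,set_gripper,viewer,workorder
def q(phi):  # tool down, tool x at angle phi; fingers close along (sin,-cos)
    return np.array([np.cos(phi/2),np.sin(phi/2),0,0])
def shot(n):
    s=env.read_state(); p=dict(viewer.camera_params(n))
    if n=="wrist":
        T=np.eye(4);T[:3,:3]=R.from_quat(s["orientation"]).as_matrix();T[:3,3]=s["tool_pos"]
        p["pose"]=T@p["tool_from_camera"]
    return viewer.camera(n),p
def ray(p,uv):
    d=np.array([(uv[0]-p["cx"])/p["fx"],-(uv[1]-p["cy"])/p["fy"],-1.]);M=np.array(p["pose"])
    d=M[:3,:3]@d;return M[:3,3],d/np.linalg.norm(d)
def onz(p,uv,z):
    o,d=ray(p,uv);return o+d*(z-o[2])/d[2]
def proj(p,X):
    M=np.array(p["pose"]);c=M[:3,:3].T@(np.array(X,float)-M[:3,3])
    return np.array([p["cx"]+p["fx"]*c[0]/-c[2],p["cy"]-p["fy"]*c[1]/-c[2]])
def tri(obs):  # [(p,uv)...] -> point, residual mm
    A=np.zeros((3,3));b=np.zeros(3);L=[]
    for p,uv in obs:
        o,d=ray(p,uv);P=np.eye(3)-np.outer(d,d);A+=P;b+=P@o;L.append((o,P))
    x=np.linalg.solve(A,b);return x,max(np.linalg.norm(P@(x-o)) for o,P in L)
E
python3 - <<'E'
from h import *
p=viewer.camera_params("top");k=.7
for n,u,v,z in [("blue",558,325,23),("red",458,262,23),("med",356,321,60),("large",408,321,70),("turq",373,360,60),("orange",318,328,60),("pan",267,266,66),("cap",184,299,168),("spL",455,410,0),("spR",512,376,0),("collar",545,242,16),("vb",509,205,42),("teal",600,422,20),("caseL",628,315,0),("free",495,345,0),("tape",355,195,28),("oil",290,190,110)]:
    print(n,onz(p,(u*k,v*k),z).round(0)[:2])
E
```

```text
blue [ 473. -378.]
red [ 607. -157.]
med [468.  62.]
large [471. -49.]
turq [386.  23.]
orange [451. 143.]
pan [582. 257.]
cap [498. 394.]
spL [ 280. -158.]
spR [ 358. -283.]
collar [ 658. -350.]
vb [ 733. -265.]
teal [ 265. -471.]
caseL [ 500. -539.]
free [ 426. -244.]
tape [752.  77.]
oil [738. 205.]
```

```bash
python3 - <<'E'
from h import *
import pickle
ph=np.pi/2; D={}
for n,x,y,z in [("E",560,290,330),("F",530,240,330),("C",470,40,300),("D",470,-20,300),("A",540,-220,330),("B",540,-300,330)]:
    env.reach([x,y,z],q(ph)); env.hold(.2); D[n]=shot("wrist")
pickle.dump(D,open("d1.pkl","wb"))
m=np.vstack([np.hstack([cv2.resize(D[a][0],(400,300)) for a in r]) for r in ("EC","AB")])
cv2.imwrite("pics/m1.png",m);print(env.read_state()["time_s"])
E
```

```text
6.0417
```

View pics/m1.png

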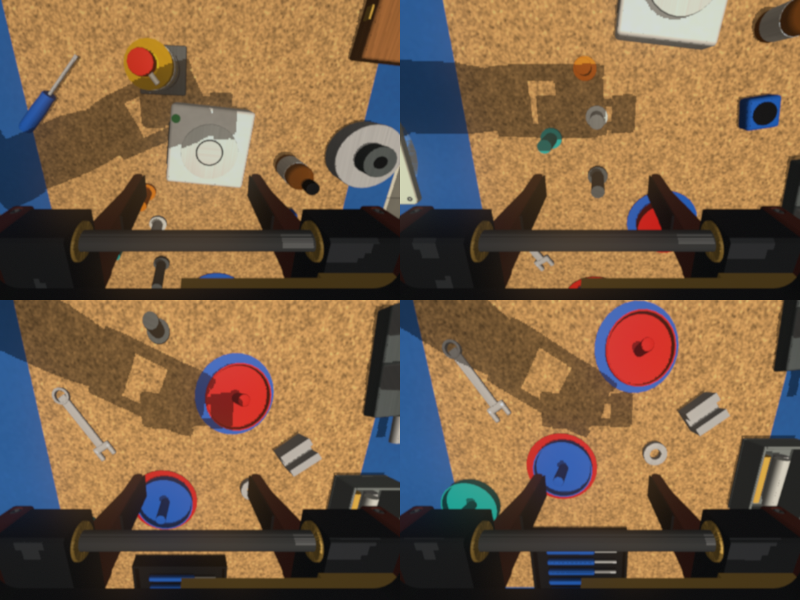

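The montage shows the dishes, dark and pale parts, turquoise and orange look-alikes, balance ring (tile E about 209,152) and cap (141,62). No brass part is visible. I'll now fit the dish rims by hue and zoom in on the part tops, pan and cap.

```bash
cat >> h.py <<'E'
def dishrim(img,p,col,near,z=23):  # centre of the dish's rim ellipse, px, near an expected xy
    hsv=cv2.cvtColor(img,cv2.COLOR_BGR2HSV);H,S,V=cv2.split(hsv)
    m=((H<8)|(H>172)) if col=="red" else ((H>105)&(H<128))
    m=(m&(S>120)&(V>25)).astype(np.uint8)
    m=cv2.morphologyEx(m,cv2.MORPH_OPEN,np.ones((3,3)))
    e=proj(p,[*near,z]);best=None
    for c in cv2.findContours(m,cv2.RETR_EXTERNAL,cv2.CHAIN_APPROX_NONE)[0]:
        if len(c)<40: continue
        el=cv2.fitEllipse(cv2.convexHull(c));d=np.hypot(*(np.array(el[0])-e))
        if best is None or d<best[0]: best=(d,el)
    return best[1]
def tile(img,c,w,size):  # crop w px wide round c, zoomed to size, ticks every 10 px
    c=np.array(c).round().astype(int);h=int(w*size[1]/size[0]);x0,y0=c[0]-w//2,c[1]-h//2
    M=np.float32([[1,0,x0],[0,1,y0]]);s=size[0]/w
    t=cv2.resize(cv2.warpAffine(img,M,(w,h),flags=cv2.INTER_NEAREST|cv2.WARP_INVERSE_MAP),size,interpolation=cv2.INTER_CUBIC)
    for g in range(-(-x0//10)*10,x0+w,10):
        cv2.line(t,(int((g-x0)*s),0),(int((g-x0)*s),5),(0,255,0),1);cv2.putText(t,str(g),(int((g-x0)*s)+2,12),0,.3,(0,255,0),1)
    for g in range(-(-y0//10)*10,y0+h,10):
        cv2.line(t,(0,int((g-y0)*s)),(5,int((g-y0)*s)),(0,255,0),1);cv2.putText(t,str(g),(6,int((g-y0)*s)+4),0,.3,(0,255,0),1)
    return t
E
python3 - <<'E'
from h import *
import pickle
D=pickle.load(open("d1.pkl","rb"))
t=shot("top")
for col,n in(("red",(607,-157)),("blue",(473,-378))):
    o=[]
    for k,(im,p) in (("A",D["A"]),("B",D["B"]),("top",t)):
        el=dishrim(im,p,col,n);o.append((p,el[0]));print(col,k,np.round(el,1) if 0 else el,onz(p,el[0],23).round(1))
    print(tri(o[:2]),tri(o))
P={"med":(468,62,60),"large":(471,-49,70),"pan":(582,257,66),"cap":(498,394,168),"bl":(473,-378,73),"rd":(607,-157,73)}
S=(200,200)
row=lambda L:np.hstack([tile(D[k][0],proj(D[k][1],P[n]),w,S) for k,n,w in L])
cv2.imwrite("pics/m2.png",np.vstack([row([("C","med",50),("D","med",50),("C","large",50),("D","large",50)]),
 row([("E","pan",70),("F","pan",70),("E","cap",70),("F","cap",70)]),
 row([("A","bl",50),("B","bl",50),("A","rd",50),("B","rd",50)])]))
E
```

```text
red A ((333.0180969238281, 134.87451171875), (89.90162658691406, 94.9480972290039), 33.28993606567383) [ 613.8 -155.5   23. ]
red B ((336.73150634765625, 66.59036254882812), (96.66585540771484, 108.36933898925781), 20.174028396606445) [ 613.7 -156.1   23. ]
red top ((321.51177978515625, 180.9969024658203), (36.220821380615234, 37.05078887939453), 77.43269348144531) [ 614.7 -159.3   23. ]
(array([ 614.28377411, -155.64578808,   20.27721883]), np.float64(0.038573780483256485)) (array([ 612.89816163, -156.97387108,   29.5263276 ]), np.float64(1.9342124359471011))
blue A ((229.91427612304688, 284.341064453125), (67.44597625732422, 74.44686126708984), 93.84990692138672) [ 471.2 -375.6   23. ]
blue B ((228.44619750976562, 233.3076629638672), (70.50508880615234, 79.03935241699219), 108.34365844726562) [ 473.  -372.7   23. ]Traceback (most recent call last):
  File "<stdin>", line 8, in <module>
  File "h.py", line 33, in dishrim
    el=cv2.fitEllipse(cv2.convexHull(c));d=np.hypot(*(np.array(el[0])-e))
cv2.error: OpenCV(4.12.0) /io/opencv/modules/imgproc/src/shapedescr.cpp:361: error: (-201:Incorrect size of input array) There should be at least 5 points to fit the ellipse in function 'fitEllipseNoDirect'
```

```bash
sed -i 's/if len(c)<40: continue/if len(c)<40 or len(cv2.convexHull(c))<6: continue/' h.py
python3 - <<'E'
from h import *
import pickle
D=pickle.load(open("d1.pkl","rb"))
t=shot("top");D["t"]=t;pickle.dump(D,open("d1.pkl","wb"))
im,p=t;el=dishrim(im,p,"blue",(473,-378));print(el,onz(p,el[0],23),tri([(D["B"][1],dishrim(*D["B"],"blue",(473,-378))[0]),(p,el[0])]))
P={"med":(468,62,60),"large":(471,-49,70),"pan":(582,257,66),"cap":(498,394,168),"bl":(473,-378,73),"rd":(607,-157,73)}
S=(200,200)
row=lambda L:np.hstack([tile(D[k][0],proj(D[k][1],P[n]),w,S) for k,n,w in L])
cv2.imwrite("pics/m2.png",np.vstack([row([("C","med",50),("D","med",50),("C","large",50),("D","large",50)]),
 row([("E","pan",70),("F","pan",70),("E","cap",70),("F","cap",70)]),
 row([("A","bl",50),("B","bl",50),("A","rd",50),("B","rd",50)])]))
E
```

```text
((456.094482421875, 226.2584686279297), (8.823602676391602, 36.4827880859375), 179.65444946289062) [ 481.83201217 -582.71523736   23.        ] (array([ 473.11058682, -479.48637303,   19.38088034]), np.float64(97.7221649647614))
```

View pics/m2.png

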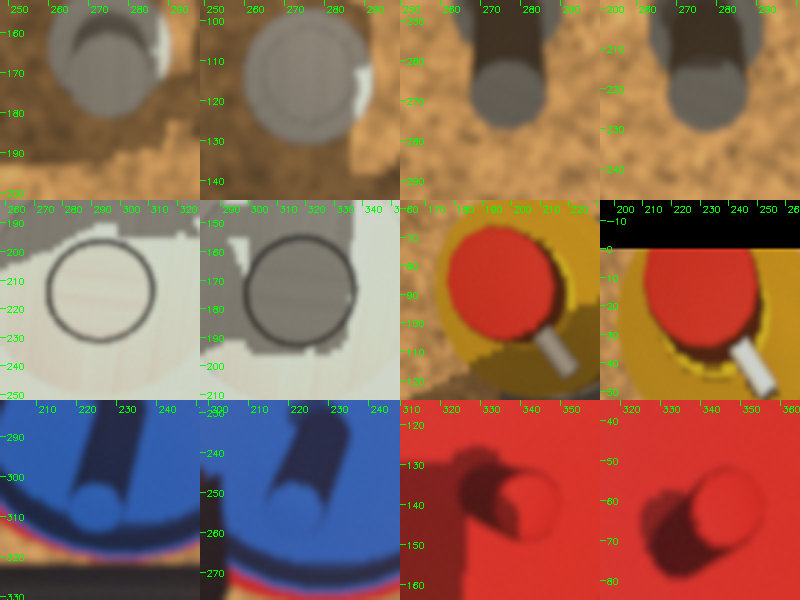

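```bash
python3 - <<'E'
from h import *
import pickle
D=pickle.load(open("d1.pkl","rb"))
P={"med":(468,62,60),"large":(471,-49,70),"pan":(582,257,66),"cap":(498,394,168),"bl":(473,-378,73),"rd":(607,-157,73)}
O={"med":[("C",109,74),("D",105,80)],"large":[("C",109,93),("D",108,90)],"pan":[("E",101,90),("F",100,90)],"cap":[("E",101,83),("F",100,90)],"bl":[("A",95,107),("B",95,108)],"rd":[("A",127,105),("B",129,106)]}
for n,L in O.items():
    w=70 if n in("pan","cap") else 50;o=[]
    for k,a,b in L:
        p=D[k][1];c=proj(p,P[n]).round()
        uv=c-w//2+(np.array([a,b])+.5)*w/200-.5;o.append((p,uv))
    x,r=tri(o);print(n,x.round(1),round(r,2),[onz(p,uv,P[n][2]).round(1)[:2] for p,uv in o])
E
```

```text
med [469.8  67.9  49.7] 0.42 [array([470.2,  69.7]), array([469.4,  67.8])]
large [472.7 -45.1  71.3] 0.09 [array([472.8, -45.9]), array([472.7, -45.6])]
pan [581.3 261.6  65.8] 0.17 [array([581.5, 261.6]), array([581.1, 261.7])]
cap [496.  399.1 158.2] 0.28 [array([498.2, 398.3]), array([497.5, 396.1])]
bl [ 471.  -380.5   72.6] 0.22 [array([ 470.9, -380.2]), array([ 471.3, -380.3])]
rd [ 614.4 -158.2   72.2] 0.23 [array([ 614. , -158.2]), array([ 614.5, -158.3])]
```

```bash
cat >> h.py <<'E'
PH=np.pi/2
def pick(x,y,tz,op=55,up=60,ph=PH,grip=0):
    set_gripper(op);env.reach([x,y,tz+90],q(ph));env.move_l([x,y,tz],rate=120)
    set_gripper(grip);s=env.read_state();print("grip",round(s["width"],1),round(s["grip_force"],1))
    env.move_l([x,y,tz+up],rate=100)
def lower(x,y,tz,f=2,rate=20,over=3,ph=PH):
    env.move_l([x,y,tz+6],rate=100);env.hold(.2)
    hit=env.move_l([x,y,tz-over],rate=rate,f_stop=f)
    s=env.read_state();print("down",hit,s["tool_pos"].round(1) if hasattr(s["tool_pos"],"round") else s["tool_pos"],np.round(s["force"],1))
E
python3 - <<'E'
from h import *
pick(471,-380.3,121)
env.move_l([445,-205,181]);lower(445,-205,118)
set_gripper(60);env.move_l([445,-205,210],rate=120)
env.reach([540,-300,330],q(PH));env.hold(.2)
im,p=shot("wrist")
e=dishrim(im,p,"red",(473,-378),3);print("matred",e,onz(p,e[0],3))
e=dishrim(im,p,"red",(614,-158));print("red",e,onz(p,e[0],23))
e=dishrim(im,p,"blue",(445,-205));print("blue",e,onz(p,e[0],23))
cv2.imwrite("pics/s1.png",im);print(env.read_state()["time_s"])
E
```

```text
grip 19.8 30.0
down True [ 445.2 -205.1  117.8] [ 0.9 -0.8  1.2]
matred ((227.30740356445312, 232.6614990234375), (90.82258605957031, 99.35811614990234), 107.106689453125) [ 466.17664255 -378.8429065     3.        ]
red ((338.4370422363281, 66.56950378417969), (97.11141204833984, 108.88768768310547), 20.40460777282715) [ 613.67776127 -156.01943137   23.        ]
blue ((205.15000915527344, 108.81005096435547), (85.6672134399414, 93.79171752929688), 146.25039672851562) [ 450.08722848 -204.14390205   23.        ]
15.125
```

View pics/s1.png

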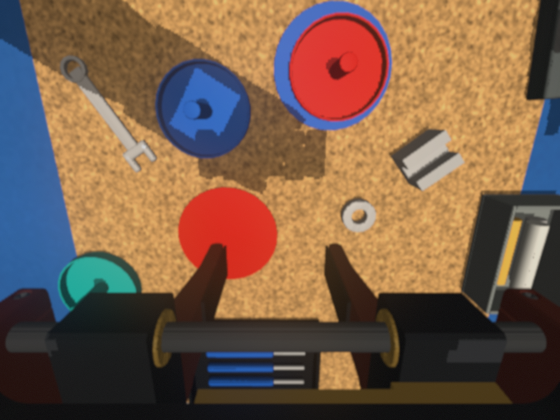

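The red mat is empty at (227,233), i.e. (466,-379). Blue stands in the free spot with its post at (199,107), and red hasn't moved, with its post at (347,62). Now red.

```bash
python3 - <<'E'
from h import *
pick(614.2,-158.2,121,up=95)
env.move_l([466.5,-379,216]);lower(466.5,-379,121)
set_gripper(60);env.move_l([466.5,-379,230],rate=120)
env.reach([580,-215,330],q(PH));env.hold(.2)
im,p=shot("wrist")
e=dishrim(im,p,"blue",(614,-158),3);print("matblue",e,onz(p,e[0],3))
print("post px exp",proj(p,[445,-205,70]).round(1),"red",proj(p,[466.5,-379,73]).round(1))
cv2.imwrite("pics/s2.png",im);print(env.read_state()["time_s"])
E
```

```text
grip 19.4 30.0
down True [ 466.6 -379.1  120.7] [-0.3 -1.4 -0.2]
matblue ((298.6653747558594, 132.31056213378906), (107.5682373046875, 111.83382415771484), 19.171350479125977) [ 610.04619999 -151.07603346    3.        ]
post px exp [162.7 182.2] red [192.8 308.6]
25.4333
```

View pics/s2.png

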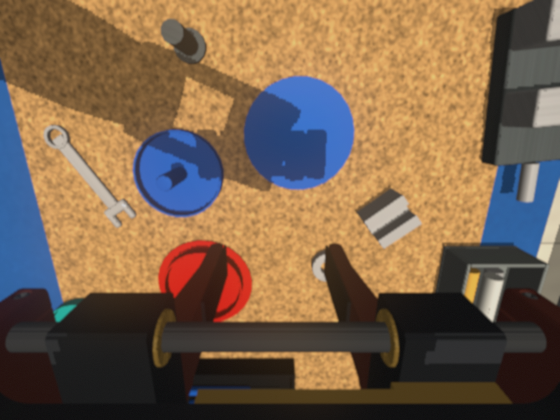

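```bash
python3 - <<'E'
from h import *
pick(445,-205,118,up=98)
env.move_l([610,-151.5,216]);lower(610,-151.5,121)
set_gripper(60);env.move_l([610,-151.5,230],rate=120)
set_gripper(0)
env.reach([497.5,396.5,300],q(PH));env.move_l([497.5,396.5,258],rate=100);env.hold(.3)
hit=env.move_l([497.5,396.5,234],rate=15,f_stop=11)
s=env.read_state();print(hit,s["tool_pos"],np.round(s["force"],1));env.hold(.4)
s=env.read_state();print(s["tool_pos"],np.round(s["force"],1))
env.move_l([497.5,396.5,300],rate=60)
set_gripper(50)
env.reach([470,60,280],q(PH));env.hold(.2)
w=shot("wrist");env.reach([470,0,280],q(PH));env.hold(.2);w2=shot("wrist");t=shot("top")
import pickle;pickle.dump([w,w2,t],open("d2.pkl","wb"))
P=(470,66,60),(472.7,-45.5,70)
T=[tile(a[0],proj(a[1],x),60,(200,200)) for x in P for a in (w,w2)]
m=np.vstack([np.hstack(T),cv2.resize(t[0][130:290,170:460],(800,400))])
cv2.imwrite("pics/s3.png",m);print(env.read_state()["time_s"])
E
```

```text
grip 19.4 30.0
down True [ 610.1 -151.5  120.7] [ 0.5 -0.4  0.5]
True [497.53545043 396.52039158 242.44552442] [-1.4 -1.8  6.5]
[497.50264695 396.53930202 242.43470535] [-1.1 -1.2  6.1]
43.5083
```

View pics/s3.png

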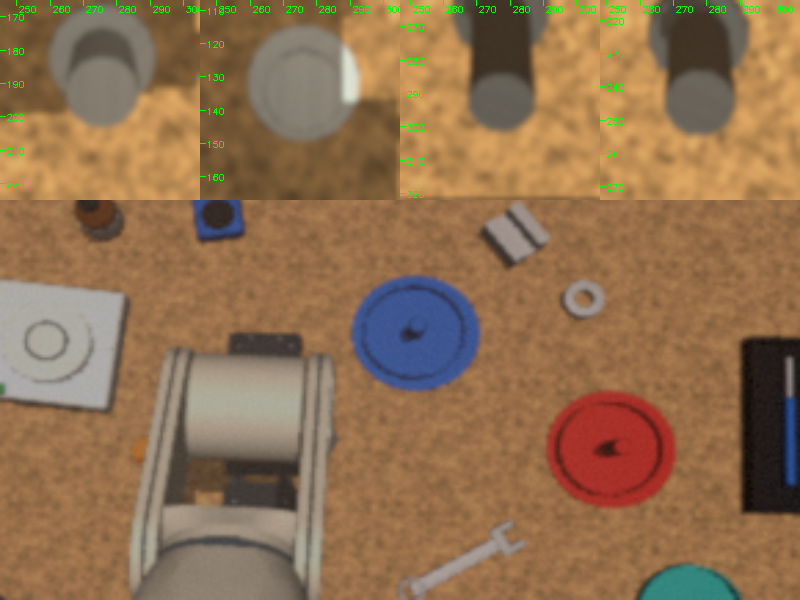

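Both dishes stand on their own mats. The parts haven't moved. The cap press stopped at about 5.6 mm with 6.1 N, which may be short of full travel, so I'll press again with a higher limit. Then I'll localize and weigh the medium part.

```bash
python3 - <<'E'
from h import *
import pickle
w,w2,t=pickle.load(open("d2.pkl","rb"))
for P,a,b in (((470,66,60),(102,90),(105,88)),((472.7,-45.5,70),(102,102),(100,101))):
    o=[(p,proj(p,P).round()-30+(np.array(uv)+.5)*.3-.5) for p,uv in ((w[1],a),(w2[1],b))]
    print(tri(o),[onz(p,u,P[2]).round(1) for p,u in o])
set_gripper(0)
env.reach([497.5,396.5,300],q(PH));env.move_l([497.5,396.5,256],rate=100);env.hold(.3)
hit=env.move_l([497.5,396.5,237],rate=12,f_stop=25)
env.hold(.3);s=env.read_state();print(hit,s["tool_pos"],np.round(s["force"],1))
env.move_l([497.5,396.5,320],rate=60);env.hold(.3)
print(env.read_state()["time_s"])
E
```

```text
(array([470.47561645,  70.16783738,  60.64004672]), np.float64(0.2351130797770804)) [array([470.2,  70. ,  60. ]), array([470.7,  70.1,  60. ])]
(array([472.65128837, -45.14482893,  71.80536389]), np.float64(0.07959412050900874)) [array([472.7, -46.3,  70. ]), array([472.6, -46. ,  70. ])]
True [497.50032863 396.53128157 242.36250405] [-1.6 -1.   7.2]
50.0083
```

```bash
python3 - <<'E'
from h import *
pick(470.4,70.1,106,op=50,up=120)
env.move_l([581.3,261.6,230]);lower(581.3,261.6,172,f=1.5,rate=12,over=2)
set_gripper(50);env.move_l([581.3,261.6,270],rate=100);env.hold(1.5)
im,p=shot("wrist");sc=shot("scene")
for z in(64,124):print(proj(p,[581.3,261.6,z]).round(1))
m=np.hstack([tile(im,proj(p,[581.3,261.6,66]),130,(400,400)),tile(sc[0],proj(sc[1],[581,261,80]),130,(400,400))])
cv2.imwrite("pics/s4.png",m);print(env.read_state()["time_s"])
E
```

```text
grip 23.4 30.0
down True [581.2 261.5 170.1] [ 0.1  0.4 -0.1]
[275.7 203.5]
[275.7 223.9]
61.4583
```

View pics/s4.png

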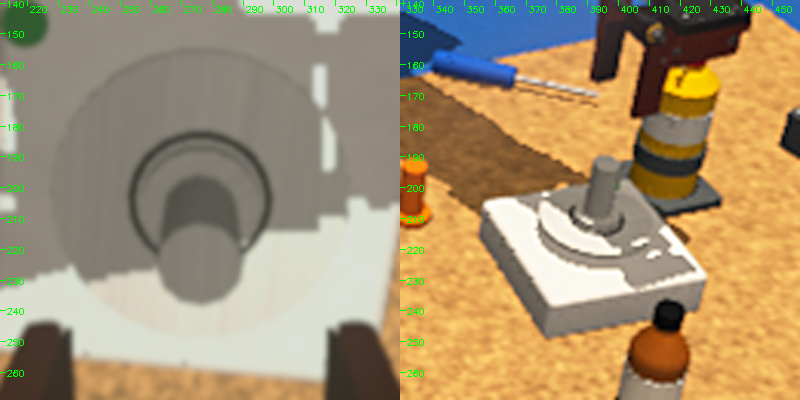

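The medium part stands upright in the middle of the ring: stem top at (270,227), ring centre at (270,203). Next I check the blue post.

```bash
python3 - <<'E'
from h import *
import pickle
L=[]
for x,y in((610,-140),(575,-165)):
    env.reach([x,y,260],q(PH));env.hold(.2);L.append(shot("wrist"))
pickle.dump(L,open("d3.pkl","wb"))
m=np.hstack([tile(a,proj(p,[610,-151.5,73]),160,(400,400)) for a,p in L])
print([proj(p,[610,-151.5,73]).round(1) for a,p in L])
cv2.imwrite("pics/s5.png",m);print(env.read_state()["time_s"])
E
```

```text
[array([275.1, 221.5]), array([311.3, 196. ])]
63.7417
```

View pics/s5.png

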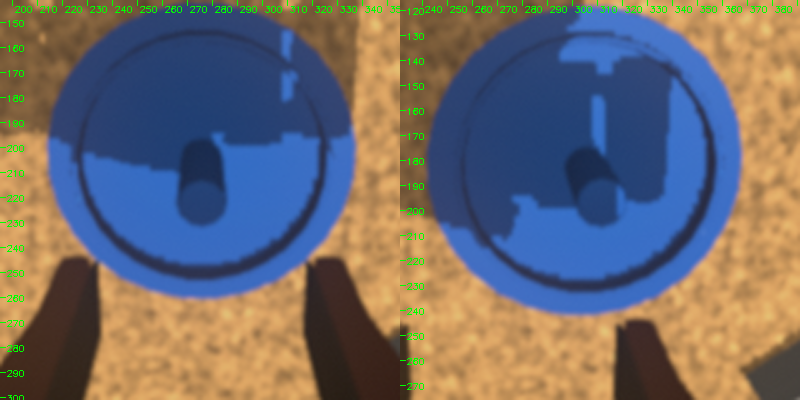

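The blue post is about 1 px lower than predicted in both views, so its centre is about (610,-152.3). Medium goes at y=-118.8. After that I look at the dish and the large part.

```bash
python3 - <<'E'
from h import *
pick(581.3,261.6,170,op=50,up=80)
env.reach([600,-20,250],q(PH));env.move_l([610,-118.8,200])
lower(610,-118.8,114,f=2,rate=15)
set_gripper(45);env.move_l([610,-118.8,230],rate=120)
t=shot("top")
env.reach([472.7,-30,270],q(PH));env.hold(.2);a=shot("wrist")
print(proj(a[1],[472.7,-45.6,70]).round(1),env.read_state()["time_s"])
m=np.hstack([tile(a[0],proj(a[1],[472.7,-45.6,70]),100,(400,400)),tile(t[0],proj(t[1],[550,-200,30]),160,(400,400))])
cv2.imwrite("pics/s6.png",m)
E
```

```text
grip 23.3 30.0
down True [ 610.  -118.8  114.7] [-0.5 -0.2  4. ]
[274.2 219.5] 74.1583
```

View pics/s6.png

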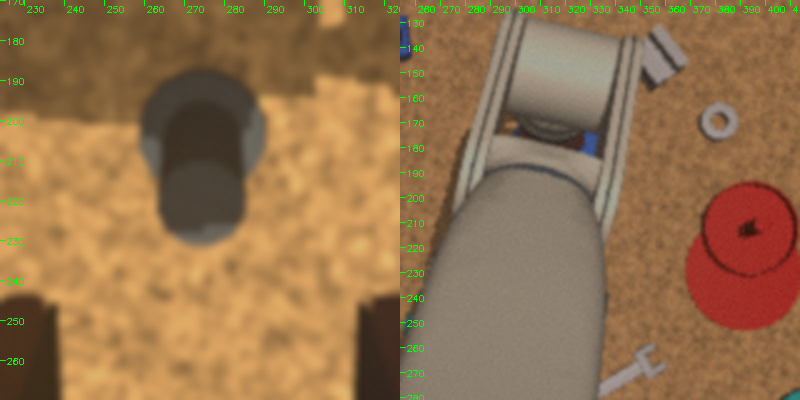

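The red dish was knocked off its mat and its post now shows at about (388,214) in the top crop. The large part stands where expected (tile 201,202). I'll weigh it now and fix red afterwards.

```bash
python3 - <<'E'
from h import *
import pickle
pick(472.7,-45.7,116,op=50,up=120)
env.move_l([581.3,261.6,240]);lower(581.3,261.6,182,f=1.5,rate=12,over=2)
set_gripper(50);env.hold(.3);env.move_l([581.3,261.6,280],rate=100);env.hold(1.5)
im,p=shot("wrist");t=shot("top")
L=[]
for x,y in((540,-300),(580,-260)):
    env.reach([x,y,320],q(PH));env.hold(.2);L.append(shot("wrist"))
pickle.dump(L,open("d4.pkl","wb"))
G=[onz(t[1],(388.5,215),73)]
g=G[0][:2];print(g)
for a,b in L:
    e=dishrim(a,b,"red",g);print(e,onz(b,e[0],23))
m=np.hstack([tile(im,proj(p,[581.3,261.6,66]),100,(260,400)),tile(L[0][0],proj(L[0][1],G[0]),104,(260,400)),tile(L[1][0],proj(L[1][1],G[0]),104,(260,400))])
cv2.imwrite("pics/s7.png",m);print([proj(b,G[0]).round() for a,b in L],env.read_state()["time_s"])
E
```

```text
grip 23.5 30.0
down True [581.2 261.5 180.1] [ 0.7  0.3 -0.7]
[ 507.90618265 -359.90553806]
((237.83660888671875, 236.958984375), (94.1061019897461, 131.78697204589844), 103.69721221923828) [ 487.96164487 -374.63577697   23.        ]
((209.6649169921875, 267.8775634765625), (110.13838195800781, 126.23345184326172), 94.22993469238281) [ 484.13554074 -384.21947269   23.        ]
[array([249., 242.]), array([219., 270.])] 87.9583
```

View pics/s7.png

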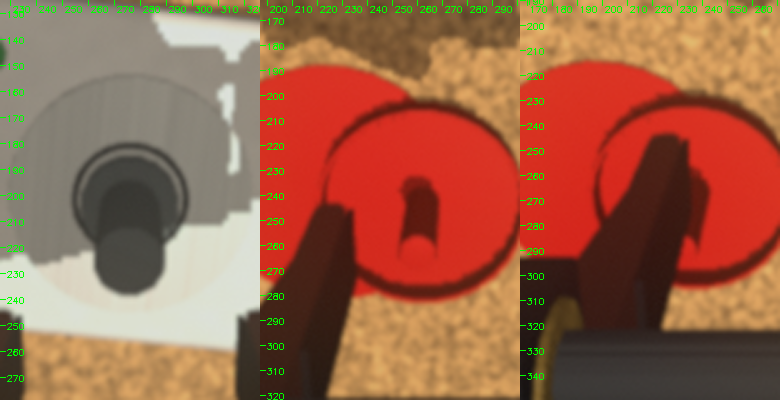

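```bash
python3 - <<'E'
from h import *
import pickle
L=pickle.load(open("d4.pkl","rb"));p=L[0][1]
print(onz(p,(259.5,260.5),72),onz(p,(261.4,241.6),21))
x,y=onz(p,(259.5,260.5),72)[:2]
# second look from straight above, camera nearer
env.reach([x,y+20,240],q(PH));env.hold(.2);a=shot("wrist");print(proj(a[1],[x,y,72]).round(1))
cv2.imwrite("pics/s8.png",tile(a[0],proj(a[1],[x,y,72]),160,(480,480)))
pickle.dump(a,open("d5.pkl","wb"))
E
```

```text
[ 520.63435205 -385.70696345   72.        ] [ 520.7238753  -382.51481822   21.        ]
[273.5 236.1]
```

View pics/s8.png

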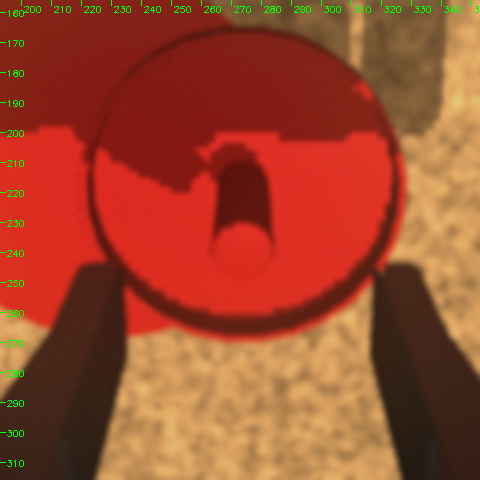

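```bash
python3 - <<'E'
from h import *
import pickle
L=pickle.load(open("d4.pkl","rb"));a=pickle.load(open("d5.pkl","rb"))
print(tri([(L[0][1],(259.5,260.5)),(a[1],(274.3,239.3))]))
c=onz(a[1],(274.3,239.3),72);print(c)
x,y=c[0],c[1]+.7
pick(x,y,120,op=50,up=30)
tx,ty=466.5,-379+(y-c[1])
env.move_l([tx,ty,150]);lower(tx,ty,121,over=4)
set_gripper(60);env.move_l([tx,ty,230],rate=120)
# second part: pan -> blue dish
pick(581.3,261.6,180,op=50,up=80)
env.reach([600,-20,260],q(PH));env.move_l([610,-185.8,210])
lower(610,-185.8,124,f=2,rate=15)
set_gripper(45);env.move_l([610,-185.8,240],rate=120)
env.reach([470,150,330],q(PH));env.hold(.3)
t=shot("top");s=shot("scene")
cv2.imwrite("pics/s9.png",np.hstack([tile(t[0],proj(t[1],[550,-250,30]),170,(400,400)),tile(s[0],proj(s[1],[550,-250,30]),200,(400,400))]))
print(env.read_state()["time_s"])
E
```

```text
(array([ 520.43507437, -396.32759755,   53.05315716]), np.float64(1.1764155497611097))
[ 521.39806929 -388.8842482    72.        ]
grip 19.4 30.0
down True [ 466.5 -378.4  119.7] [ 0.4 -0.7  0.6]
grip 23.9 30.0
down True [ 610.  -185.9  125.4] [-0.4 -0.2  4.1]
107.1667
```

View pics/s9.png

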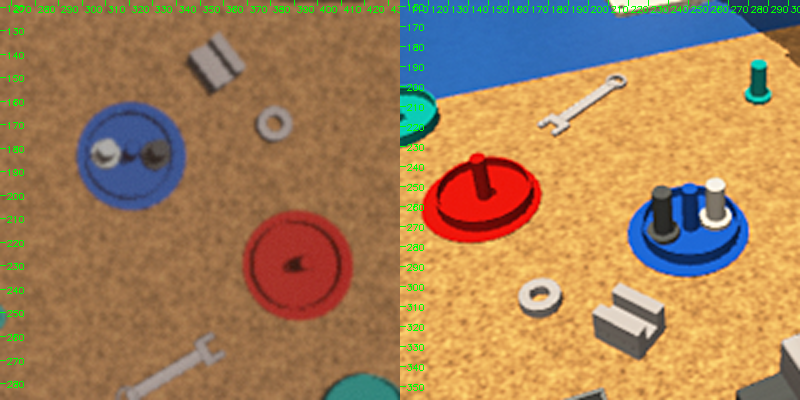

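Both dishes are centred on their own mats. Pale (top crop 106,153) and dark (155,152) stand upright in the blue dish, and the arm is clear. No brass part shows in any view.

```bash
python3 -c "
from station import workorder
print(workorder.sign_off())"
```

```text
the job is handed in; nothing more can be done
None
```

I swapped the dishes, blew the balance clean, weighed medium then large, put both in the blue dish (no small part was there) and handed the job in; the cap got two presses, as the first looked short, and the red dish, later knocked off its mat, is back on it.

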